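# Walk a cast-glass block round to the fence

### The job

Walk the heavy glass block round with fingertip pushes at one corner and another until its long flat face (opposite the pointed nose) looks squarely at the aluminium fence while still standing more than a finger's width clear of it; then push it forward until that whole face lies flush against the fence, and leave it there. Slide it flat on the bench: do not lift or tip it, and do not let it touch the fence while it is askew, because the edge chips. Leave the other things on the bench where they are.

Things in the scene. Friction and masses are not known exactly. Their poses are not given: they have to be found in the camera images.
- block: Matt grey-green glass block, 0.9 kg, 32 mm high. From above: rectangle 90 (x +-45) by 126 mm (y +-63) with a 90-degree pointed nose mid-back (x = -45 at y = +-30, tip x = -75), beside it a flat shoulder 33 mm wide each side. Long flat face: x = +45. Origin: underside, middle of the rectangle; +x out of the flat face, z up. Starts 45 to 95 deg counter-clockwise of facing the fence.
- fence: Straight aluminium bar fixed on the bench beyond the block, 300 long, 30 thick, 28 mm high, two dark screw heads on top. Origin: bench level, middle of its working face (the one towards robot and block); y along that face (-150 to +150 mm), +x into the bar, away from the block. Placed differently each time.
- flat_left (a point): point on the block's long flat face, 3 mm in from the face's left (+y) end, half way up; block frame (45, 60, 16) mm
- flat_right (a point): the same at the right end; block frame (45, -60, 16) mm
- flat_mid (a point): middle of the block's long flat face, 16 mm up; block frame (45, 0, 16) mm
- fence_mid (a point): middle of the fence's working face, 14 mm above the bench
- lens: round glass lens blank, 52 mm across, 24 mm high; bystander, origin under its middle, loose, to be left alone
- handpad: flat abrasive hand pad 90 x 55 x 30 mm with a black grip bar on top; bystander, origin under its middle, loose, to be left alone
- gritjar: white jar with black cap, 56 mm across, 62 mm high; bystander, origin under its middle, loose, to be left alone
- rubberblock: black rubber block 80 x 40 x 28 mm; bystander, origin under its middle, loose, to be left alone
- offcut: glass offcut strip 100 x 26 x 18 mm; bystander, origin under its middle, loose, to be left alone
- weight: brass cylinder 42 mm across, 35 mm high; bystander, origin under its middle, loose, to be left alone
There are look-alikes about, which are no part of the job. Several things look just like the block: the one meant starts farthest to the robot's right.

How it is judged:
By the outcome, as a careful person would: the job done as asked, in the order asked, and still so for the second after the job is handed in, with the robot touching nothing.
It also fails if it takes over 64 s, if anything falls off the work surface, if the arm or the gripper's body presses on something with over 40 N, if the wrist force passes 120 N, or if a joint passes its speed limit or range.

### The arm

A 7-joint arm with a two-finger parallel gripper is mounted at the origin on the work surface. World frame = base frame: x ahead of the robot, y to its left, z up, the work surface at z = 0. Lengths are in m, angles in rad, forces in N, time in s.
With the tool pointing down it reaches from about 0.35 to 0.9 m from the base axis. Payload 8.1 kg.
Tool frame: the origin (TCP) lies at the very end of the fingers, on their centre line; the grasp point (between the pads) lies 19 mm behind it (grip_point_offset is the distance from the TCP to the grasp point, in m); z points along the fingers, x is the direction in which the jaws open and shut, and the axes are right-handed (so a half turn about z gives the same grasp; the last joint's range is limited). The gripper opens to 92 mm and grips with 3 to 60 N. Pads are 19 mm wide; open, the fingers measure 130 mm over their backs; the gripper's body (75 mm by 190 mm) begins 47 mm behind the grasp point.
Start: joints at [1.089, 0.434, 0.025, 1.573, -0.012, 1.134, -0.075], TCP at [0.231, -0.581, 0.227] pointing down, gripper open.
Joint ranges: [-2.62, 2.62], [-0.44, 2.09], [-1.27, 1.32], [0.08, 2.57], [-1.32, 4.46], [0.12, 2], [-2.74, 2.74]. Speed limits (rad/s): [2.22, 2.22, 3.01, 3.01, 3.14, 3.14, 3.14].

### API

Orientations are given as a rotation vector (axis times angle).
In Python, from cell import observe, get_image, camera_model, sign_off, grip_point_offset gives the robot as it stands.
- The arm moves only by the tool play_rows, never from a script. Its argument "rows" is a list of rows, each a list of 7 numbers: the shift along the tool's x, y, z as a fraction of full scale, then the turn, a rotation vector about the tool's x, y, z as a fraction of full scale, then the closure, from -1 (fully open) to 1 (shut). A call has 1 to 5 rows; each row shifts and turns the pose as measured when the row begins, along the tool's axes as they then stand; what a row does not reach is not made up. Full scale, the value 1, is 0.15 m for a shift and 0.5 rad for a turn. A row lasts 1/10 s, in which the tool goes at most 50 mm and 8.59 degrees, less where a joint would pass 70% of its speed; a pose out of reach is approached as far as the arm can. A call with a number of a shift or a turn outside -1 to 1 is refused whole. A call with a gripper value outside its range is refused whole. The fingers move at their own pace and stop on an object; "force" is the grip in N (left out, the last holds). Time passes only in rows, so rows that do not move let the fingers close. It gives the time, the measured TCP pose, the force and the opening at its end, in the units of the state.
- observe(): the state, without advancing time (a new reading comes with each control period).
- get_image(name): name is "scene" or "top"; returns the picture (420x560x3 uint8, blue, green, red); there is no depth.
- camera_model(name): a dict with "K" (3x3 intrinsics, pixels), "R" (3x3) and "t" (3): a world point X has camera coordinates R X + t. Camera axes: x right, y down, z forward; pixel columns grow to the right and rows downward; lengths in m; the calibration is good to about 2 mm. A picture is of the moment at which its call begins. camera_model takes no time and is no camera call.
- sign_off(): hands the job in, once; it reports no verdict.
The state is a dict: "clock": time; "joints": joint angles; "dq": joint speeds; "joint_efforts": joint torques, N m; "position": TCP position; "ee_rot": TCP orientation; "force": force on the tool from outside, world axes, zero at the start; "ft_torque": the same for the moment, N m; "width": opening from 0.0 (shut) to 1.0 (fully open).
Only numpy, scipy, OpenCV 4.12 (cv2) and the standard library are available. Lean on these libraries where they do the work, as an engineer would, in place of code of your own. Each camera call takes 0.05 s, during which the arm holds its last target.

## Working session

There is one attempt and no reset: what is moved stays moved. The work goes in short steps, Python scripts to look and compute and a tool call to move; the robot and the scene stay as the last step left them, time stands still between calls to the robot, and variables do not carry over. Pictures are saved under pics/ and viewed, and the job is handed in when it is done.

Besides the shell and the picture viewer there is one more tool, called after "Call:" as name([rows], argument=value, ...), one row to a line, values as JSON. play_rows: Moves the arm, as the interface text tells. Its arguments: {"type":"object","properties":{"rows":{"type":"array","items":{"type":"array","items":{"type":"number"}}},"force":{"type":"number"}},"required":["rows"]}

```bash
ls; mkdir -p pics; python3 - <<'E'
from cell import *
import cv2
print(observe())
for n in("scene","top"):
    cv2.imwrite(f"pics/{n}0.png",get_image(n)); m=camera_model(n); print(n,m)
E
```

```text
pics
{'clock': 0.0, 'joints': array([ 1.08940006,  0.43523482,  0.02497281,  1.57413098, -0.01157238,
        1.13400001, -0.07510365]), 'dq': array([ 3.63293451e-05, -6.80389841e-04,  1.03652800e-03, -1.86816459e-04,
       -4.56352696e-04, -1.14293737e-03, -1.30651684e-03]), 'joint_efforts': array([-1.74789857e-04, -6.67858815e+01,  9.84864347e-01, -3.14461613e+01,
       -6.05223561e-02,  4.29577637e-02,  1.71729807e-04]), 'position': array([ 0.23086615, -0.58022497,  0.22592453]), 'ee_rot': array([-2.59925335e+00,  1.76314088e+00,  2.25682245e-03]), 'force': array([-0.40323596, -0.30038912, -0.14143726]), 'ft_torque': array([ 0.05724809, -0.01842023,  0.03481337]), 'width': 0.9958506258501684}
scene {'K': array([[425.38716785,   0.        , 279.39663129],
       [  0.        , 425.38716785, 206.10846435],
       [  0.        ,   0.        ,   1.        ]]), 'R': array([[-0.62721663,  0.77872354, -0.01374582],
       [ 0.51279306,  0.39961261, -0.7598375 ],
       [-0.58621035, -0.48363147, -0.64996771]]), 't': array([ 0.36980151, -0.25016806,  1.4183911 ])}
top {'K': array([[493.39788449,   0.        , 284.8062862 ],
       [  0.        , 493.39788449, 215.99703826],
       [  0.        ,   0.        ,   1.        ]]), 'R': array([[ 0.01595926, -0.99979882, -0.01214962],
       [-0.98000161, -0.01323046, -0.19854926],
       [ 0.19834857,  0.01507534, -0.9800156 ]]), 't': array([-0.00571921,  0.60108335,  1.10610679])}
```

View pics/scene0.png

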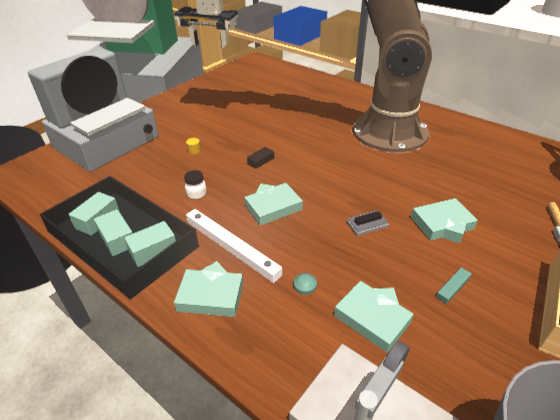

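View pics/top0.png

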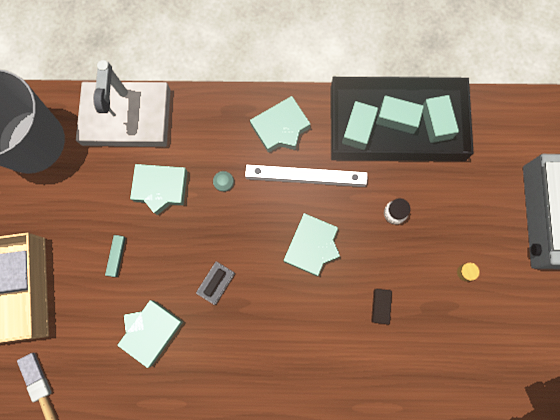

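The two views show four nosed blocks. In the top view they sit at about (158,186), (150,333), (312,243) and (280,122). The plain rectangles in the tray have no nose. Image right is the robot's right (-y), so (312,243) is the one meant. I'll confirm it with a crop and measurements.

```bash
cat > h.py <<'E'
from cell import *
import numpy as np, cv2
def proj(n,X):
    m=camera_model(n); c=m["R"]@np.asarray(X,float)+m["t"]; p=m["K"]@c; return p[:2]/p[2]
def ray(n,uv):
    m=camera_model(n); d=m["R"].T@np.linalg.inv(m["K"])@np.array([uv[0],uv[1],1.]); o=-m["R"].T@m["t"]; return o,d
def onz(n,uv,z):
    o,d=ray(n,uv); return o+d*(z-o[2])/d[2]
def tri(u1,u2):
    o1,d1=ray("top",u1);o2,d2=ray("scene",u2)
    A=np.array([d1,-d2]).T; s=np.linalg.lstsq(A,o2-o1,rcond=None)[0]
    p,q=o1+s[0]*d1,o2+s[1]*d2; return (p+q)/2,np.linalg.norm(p-q)
E
python3 - <<'E'
import cv2,numpy as np
t=cv2.imread("pics/top0.png");s=cv2.imread("pics/scene0.png")
a=cv2.resize(t[150:310,230:400],None,fx=4,fy=4,interpolation=cv2.INTER_CUBIC)[:600]
cv2.imwrite("pics/c1.png",a)
cv2.imwrite("pics/c2.png",cv2.resize(s[165:295,170:330],None,fx=4.6,fy=4.6,interpolation=cv2.INTER_CUBIC))
for p in[(312,243),(158,186),(340,250),(300,180)]: print(p,t[p[1],p[0]])
E
```

```text
(312, 243) [227 240 217]
(158, 186) [229 243 220]
(340, 250) [ 76 105 154]
(300, 180) [128 132 142]
```

View pics/c1.png

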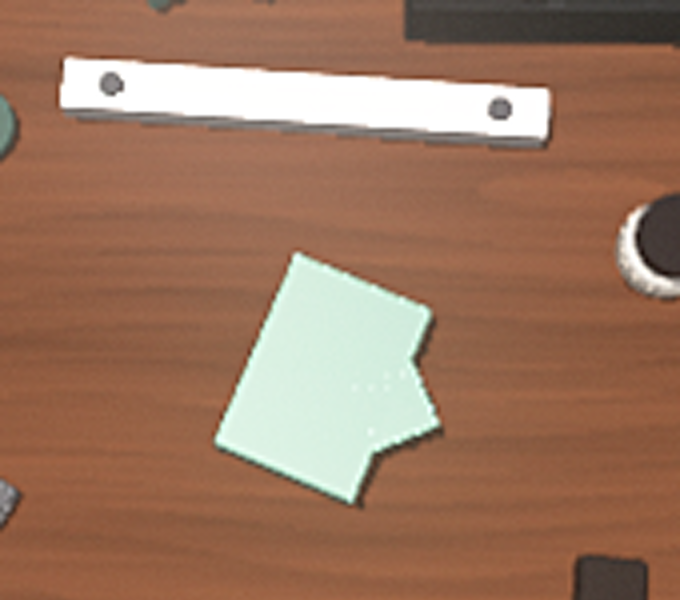

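View pics/c2.png

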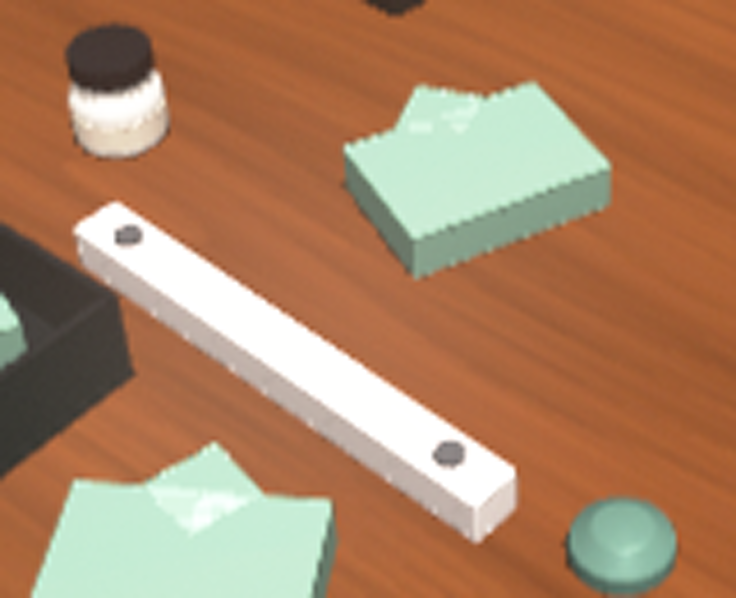

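```bash
cat >> h.py <<'E'
MODEL=np.array([[45,63],[-45,63],[-45,30],[-75,0],[-45,-30],[-45,-63],[45,-63]])/1000.
def kabsch(A,B):
    ca,cb=A.mean(0),B.mean(0);H=(A-ca).T@(B-cb);th=np.arctan2(H[0,1]-H[1,0],H[0,0]+H[1,1])
    R=np.array([[np.cos(th),-np.sin(th)],[np.sin(th),np.cos(th)]]);t=cb-R@ca
    return th,t,np.linalg.norm(A@R.T+t-B,axis=1)
def linecorners(cnt,eps):
    ap=cv2.approxPolyDP(cnt,eps,True)[:,0,:].astype(float); pts=cnt[:,0,:].astype(float); n=len(ap); L=[]
    for i in range(n):
        a,b=ap[i],ap[(i+1)%n]; d=b-a;l=np.linalg.norm(d);d/=l
        s=(pts-a)@d; e=abs((pts-a)@np.array([-d[1],d[0]])); m=(s>.12*l)&(s<.88*l)&(e<2.5)
        q=pts[m] if m.sum()>=3 else np.array([a,b])
        vx,vy,x,y=cv2.fitLine(q.astype(np.float32),cv2.DIST_L2,0,.01,.01).ravel(); L.append((np.array([x,y]),np.array([vx,vy])))
    out=[]
    for i in range(n):
        (p,d),(q,f)=L[i-1],L[i]; s=np.linalg.solve(np.array([d,-f]).T,q-p); out.append(p+s[0]*d)
    return np.array(out)
S=4
def blockmask(img,thr=190):
    im=cv2.resize(img,None,fx=S,fy=S,interpolation=cv2.INTER_CUBIC).astype(int)
    b,g,r=im[...,0],im[...,1],im[...,2]
    return ((g>thr)&(g-r>8)).astype(np.uint8)
def block(img,near,thr=190,verbose=True,z=0.032):
    m=blockmask(img,thr); cs,_=cv2.findContours(m,cv2.RETR_EXTERNAL,cv2.CHAIN_APPROX_NONE)
    cs=[c for c in cs if cv2.contourArea(c)>800*S*S/4]
    uv=proj("top",[near[0],near[1],z])*S
    c=max(cs,key=lambda c:cv2.pointPolygonTest(c,(float(uv[0]),float(uv[1])),True))
    cor=linecorners(c,10); px=(cor+.5)/S-.5
    W=np.array([onz("top",p,z)[:2] for p in px])
    if verbose: print("n",len(px),"px",px.round(1).tolist())
    if len(W)!=7: return None
    best=None
    for rev in (W,W[::-1]):
        for k in range(7):
            r=kabsch(MODEL,np.roll(rev,k,0))
            if best is None or r[2].max()<best[2].max(): best=r
    return best
E
python3 - <<'E'
from h import *
t=cv2.imread("pics/top0.png");s=cv2.imread("pics/scene0.png")
c0=onz("top",(312,243),.032)[:2]
r=block(t,c0);print("block",np.degrees(r[0]),r[1],r[2]*1000)
# fence top
im=cv2.resize(t,None,fx=S,fy=S,interpolation=cv2.INTER_CUBIC)
m=(im.min(2)>215).astype(np.uint8);m[:150*S]=0;m[200*S:]=0;m[:,:235*S]=0;m[:,375*S:]=0
m=cv2.morphologyEx(m,cv2.MORPH_CLOSE,np.ones((5,5)))
cs,_=cv2.findContours(m,cv2.RETR_EXTERNAL,cv2.CHAIN_APPROX_NONE);c=max(cs,key=cv2.contourArea)
cor=(linecorners(c,12)+.5)/S-.5;print("fence px",cor.round(1).tolist())
W=np.array([onz("top",p,.028) for p in cor]);print(W.round(4).tolist())
for p,q in zip(W,np.roll(W,-1,0)): print(np.linalg.norm(p-q),np.degrees(np.arctan2(*(q-p)[1::-1])))
# scene corner: fence top working face ends & block corners by hand; check height
k=4.6
f=lambda u,v:(170+u/k,165+v/k)
for nm,a,b in [("fenceFarRight/-y near",(367,0),f(118,202))]: pass
th,tt,_=r;R=np.array([[np.cos(th),-np.sin(th)],[np.sin(th),np.cos(th)]])
for i,uv in [(0,f(415,237)),(6,f(608,167)),(1,f(346,152)),(5,f(533,83))]:
    w=R@MODEL[i]+tt; print("blk",i,tri(proj("top",[*w,.032]),uv))
for uvs in [f(118,202),f(76,231),f(513,469),f(477,508)]:
    o=onz("scene",uvs,.028); j=np.argmin(np.linalg.norm(W[:,:2]-o[:2],axis=1)); print("fence",j,tri(cor[j],uvs))
# others
for nm,uv,z in [("lens",(223,181),.024),("handpad",(216,283),.03),("jar",(398,210),.06),("rubber",(382,306),.028),("weight",(470,271),.035)]: print(nm,onz("top",uv,z).round(3))
E
```

```text
n 7 px [[303.6000061035156, 212.89999389648438], [283.20001220703125, 260.1000061035156], [317.3999938964844, 274.79998779296875], [322.6000061035156, 262.3999938964844], [339.1000061035156, 255.89999389648438], [332.29998779296875, 239.3000030517578], [337.29998779296875, 227.1999969482422]]
block 67.49291552141833 [ 0.54051311 -0.05837453] [1.5309951  0.90002899 0.57086289 0.48802309 0.57726539 0.97512753
 1.26231456]
fence px [[245.39999389648438, 175.8000030517578], [365.1000061035156, 183.5], [365.3999938964844, 172.0], [246.10000610351562, 164.3000030517578]]
[[0.7077, 0.1028, 0.028], [0.6918, -0.1925, 0.028], [0.7212, -0.1936, 0.028], [0.7373, 0.102, 0.028]]
0.2957708762575551 -93.09103789009362
0.029422647996757083 -2.108070407978892
0.29609023550054314 86.86527421105346
0.02965553681477672 178.50121688756778
blk 0 (array([ 0.54110916, -0.03385375, -0.01957126]), np.float64(0.11045875165626243))
blk 6 (array([0.57894495, 0.00215991, 0.08958329]), np.float64(0.09650697813224529))
blk 1 (array([ 0.50601358, -0.12029099, -0.02380932]), np.float64(0.10996224617074202))
blk 5 (array([ 0.54464641, -0.07589884,  0.08900717]), np.float64(0.09927915765562617))
fence 1 (array([ 0.69188051, -0.19251607,  0.02704824]), np.float64(0.0003806189148817316))
fence 2 (array([ 0.72176646, -0.19387157,  0.02570684]), np.float64(0.0002079089617583455))
fence 0 (array([0.70836607, 0.10264713, 0.02648946]), np.float64(0.0007937989002319547))
fence 3 (array([0.73765051, 0.10290434, 0.02557809]), np.float64(0.0015268344975257748))
lens [0.695 0.158 0.024]
handpad [0.443 0.164 0.03 ]
jar [ 0.619 -0.264  0.06 ]
rubber [ 0.396 -0.227  0.028]
weight [ 0.48  -0.434  0.035]
```

Call:
play_rows([
  [-0.18,-0.27,0,0,0,0.29,1],
  [-0.18,-0.27,0,0,0,0.29,1],
  [-0.18,-0.27,0,0,0,0.29,1],
  [-0.25,-0.2,0,0,0,0,1],
  [-0.25,-0.2,0,0,0,0,1],
])

```text
clock: 0.6
position: [0.3892, -0.4053, 0.223]
ee_rot: [2.132, -2.302, -0.008]
force: [0.2, -0.4, -0.7]
width: 0.611
```

```bash
cat >> h.py <<'E'
from scipy.spatial.transform import Rotation as Rn
FY=np.radians(-3.1)
def st():
    o=observe(); R=Rn.from_rotvec(o["ee_rot"]).as_matrix(); a=np.degrees(np.arctan2(R[1,0],R[0,0]))
    print("t %.2f tcp %s jawyaw %.2f zaxis %s F %s w %.2f"%(o["clock"],o["position"].round(4),a,R[:,2].round(3),o["force"].round(1),o["width"])); return o,R,a
def to(target,jaw=None,rows=None):
    "fractions in tool axes to reach world target"
    o,R,a=st(); d=R.T@(np.asarray(target)-o["position"]); 
    print("to",np.round(target,4),"total frac",(d/.15).round(3),"dist mm",round(np.linalg.norm(d)*1000,1))
    if jaw is not None: print("rz frac total",round(-np.radians(jaw-a)/.5,3))
def b2w(r,p):
    c,s=np.cos(r[0]),np.sin(r[0]); return np.array([[c,-s],[s,c]])@(np.array(p)/1000)+r[1]
FA,FB=np.array([.7077,.1028]),np.array([.6918,-.1925])
FN=np.array([np.cos(FY),np.sin(FY)])
def gap(r): return [round(((FA+FB)/2-b2w(r,p))@FN*1000,1) for p in ((45,63),(45,-63))]
def rep(near,name,thr=190):
    t=get_image("top"); cv2.imwrite(f"pics/{name}.png",t); r=block(t,near,thr)
    if r is not None: print("block yaw %.1f err %.1f pos %s res %.1f gaps L,R %s"%(np.degrees(r[0]),np.degrees(r[0]-FY),r[1].round(4),r[2].max()*1000,gap(r)))
    return r
E
python3 - <<'E'
from h import *
t=cv2.imread("pics/top0.png");r=block(t,(.54,-.058))
print(gap(r)); k=4.6
f=lambda u,v:(170+u/k,165+v/k)
for i,uv in [(6,f(415,237)),(0,f(608,167)),(5,f(346,152)),(1,f(533,83))]:
    print("blk",i,tri(proj("top",[*b2w(r,MODEL[i]*1000),.032]),uv))
w=b2w(r,(85,-52)); to([*w,.12],-93.1)
E
```

```text
n 7 px [[303.6000061035156, 212.89999389648438], [283.20001220703125, 260.1000061035156], [317.3999938964844, 274.79998779296875], [322.6000061035156, 262.3999938964844], [339.1000061035156, 255.89999389648438], [332.29998779296875, 239.3000030517578], [337.29998779296875, 227.1999969482422]]
[np.float64(202.7), np.float64(83.9)]
blk 6 (array([ 0.61573066, -0.04041257,  0.03111231]), np.float64(0.0013037305863976667))
blk 0 (array([0.50064909, 0.00634032, 0.02822951]), np.float64(0.002504143142633031))
blk 5 (array([ 0.58156354, -0.12340022,  0.02657535]), np.float64(0.0029114892445942313))
blk 1 (array([ 0.46558161, -0.07627978,  0.02789037]), np.float64(0.0005656388922682491))
t 0.60 tcp [ 0.3892 -0.4053  0.223 ] jawyaw -94.38 zaxis [-0.006  0.001 -1.   ] F [ 0.2 -0.4 -0.7] w 0.61
to [6.211e-01 2.000e-04 1.200e-01] total frac [-2.813 -1.339  0.679] dist mm 478.3
rz frac total -0.045
```

Call:
play_rows([
  [-0.28,-0.134,0.06,0,0,-0.02,1],
  [-0.28,-0.134,0.06,0,0,-0.02,1],
  [-0.28,-0.134,0.06,0,0,0,1],
  [-0.28,-0.134,0.06,0,0,0,1],
  [-0.28,-0.134,0.06,0,0,0,1],
])

```text
clock: 1.1
position: [0.5073, -0.1933, 0.1763]
ee_rot: [2.157, -2.279, -0.004]
force: [1.2, -0.5, 0.9]
width: 0.176
```

Call:
play_rows([
  [-0.28,-0.134,0.06,0,0,0,1],
  [-0.28,-0.134,0.06,0,0,0,1],
  [-0.28,-0.134,0.06,0,0,0,1],
  [-0.28,-0.134,0.06,0,0,0,1],
  [-0.28,-0.134,0.06,0,0,0,1],
])

```text
clock: 1.6
position: [0.6212, 0.0196, 0.1276]
ee_rot: [2.154, -2.279, -0.006]
force: [-0.0, 0.4, 0.5]
width: 0.006
```

```bash
python3 - <<'E'
from h import *
r=(np.radians(67.5),np.array([.5405,-.0584]))
to([*b2w(r,(88,-52)),.014],-93.1)
rep((.54,-.058),"p1");cv2.imwrite("pics/s1.png",get_image("scene"))
E
```

```text
t 1.60 tcp [0.6212 0.0196 0.1276] jawyaw -93.23 zaxis [-0.007 -0.001 -1.   ] F [-0.   0.4  0.5] w 0.01
to [0.6222 0.003  0.014 ] total frac [ 0.109 -0.018  0.757] dist mm 114.8
rz frac total -0.004
n 4 px [[354.8999938964844, 101.0], [343.79998779296875, 136.1999969482422], [366.20001220703125, 143.0], [377.1000061035156, 107.5999984741211]]
```

View pics/p1.png

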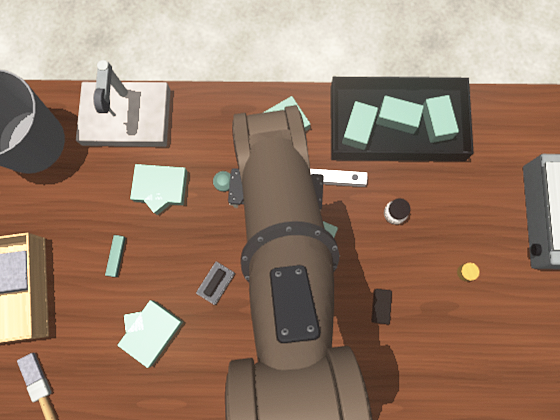

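View pics/s1.png

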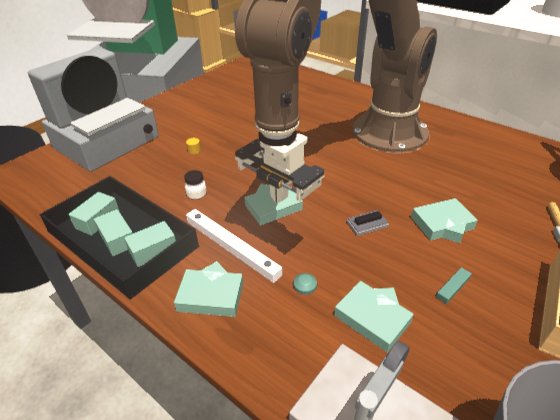

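Call:
play_rows([
  [0.0,-0.02,0.25,0,0,0,1],
  [0.0,0,0.25,0,0,0,1],
  [0.0,0,0.2,0,0,0,1],
  [0,0,0.04,0,0,0,1],
])

```text
clock: 2.1
position: [0.6254, 0.0304, 0.0124]
ee_rot: [2.175, -2.266, -0.011]
force: [-1.0, -0.2, -0.4]
width: 0.004
```

```bash
python3 - <<'E'
from h import *
r=(np.radians(67.5),np.array([.5405,-.0584]))
to([*b2w(r,(67,-52)),.014],-93.1)
to([*b2w(r,(47,-52)),.014],-93.1)
E
```

```text
t 2.10 tcp [0.6254 0.0304 0.0124] jawyaw -92.36 zaxis [-0.005  0.005 -1.   ] F [-1.  -0.2 -0.4] w 0.00
to [ 0.6142 -0.0164  0.014 ] total frac [ 0.315  0.062 -0.012] dist mm 48.2
rz frac total 0.026
t 2.10 tcp [0.6254 0.0304 0.0124] jawyaw -92.36 zaxis [-0.005  0.005 -1.   ] F [-1.  -0.2 -0.4] w 0.00
to [ 0.6065 -0.0349  0.014 ] total frac [ 0.44   0.108 -0.012] dist mm 68.0
rz frac total 0.026
```

Call:
play_rows([
  [0.09,0.02,0,0,0,0,1],
  [0.09,0.02,0,0,0,0,1],
  [0.06,0.015,0,0,0,0,1],
  [0.05,0.01,0,0,0,0,1],
  [0.05,0.01,0,0,0,0,1],
])

```text
clock: 2.6
position: [0.613, -0.0253, 0.0162]
ee_rot: [-2.172, 2.266, 0.006]
force: [1.9, 2.6, -1.5]
width: 0.007
```

Call:
play_rows([
  [0.05,0.02,0,0,0,0,1],
  [0.05,0.02,0,0,0,0,1],
  [0.05,0.02,0,0,0,0,1],
  [0.05,0.02,0,0,0,0,1],
])

```text
clock: 3.0
position: [0.6019, -0.0563, 0.0182]
ee_rot: [-2.169, 2.261, -0.0]
force: [3.2, 1.5, -1.0]
width: 0.008
```

```bash
python3 - <<'E'
from h import *
st();s=get_image("scene");cv2.imwrite("pics/s2.png",cv2.resize(s[130:300,160:360],None,fx=4,fy=3.5,interpolation=cv2.INTER_CUBIC))
E
```

```text
t 3.00 tcp [ 0.6019 -0.0563  0.0182] jawyaw -92.39 zaxis [ 0.006  0.006 -1.   ] F [ 3.2  1.5 -1. ] w 0.01
```

View pics/s2.png

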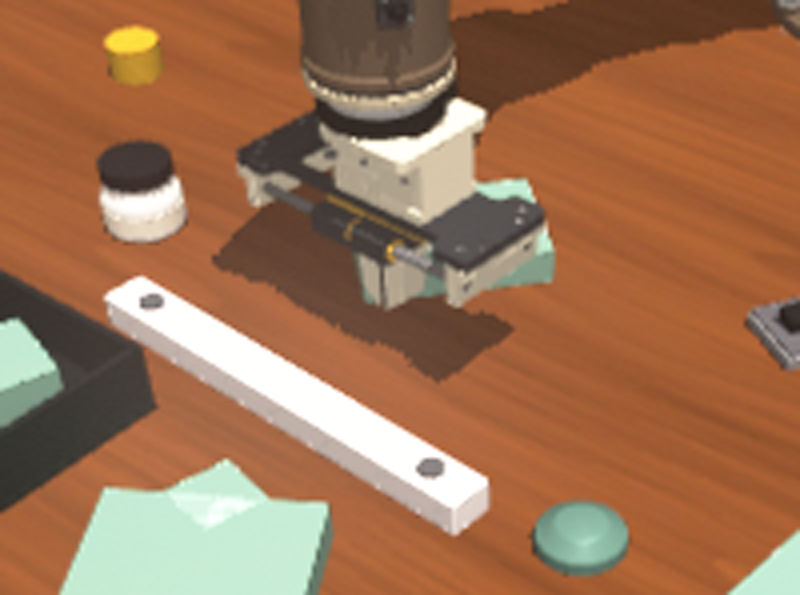

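Call:
play_rows([
  [0.03,0.03,0.005,0,0,0,1],
  [0.03,0.035,0.01,0,0,0,1],
  [0.03,0.035,0.01,0,0,0,1],
])

```text
clock: 3.35
position: [0.5912, -0.07, 0.0167]
ee_rot: [-2.163, 2.255, -0.011]
force: [8.0, 3.1, 5.8]
width: 0.006
```

```bash
python3 - <<'E'
from h import *
st();s=get_image("scene");cv2.imwrite("pics/s3.png",cv2.resize(s[130:300,160:360],None,fx=4,fy=3.5,interpolation=cv2.INTER_CUBIC))
E
```

```text
t 3.35 tcp [ 0.5912 -0.07    0.0167] jawyaw -92.37 zaxis [ 0.017  0.006 -1.   ] F [8.  3.1 5.8] w 0.01
```

View pics/s3.png

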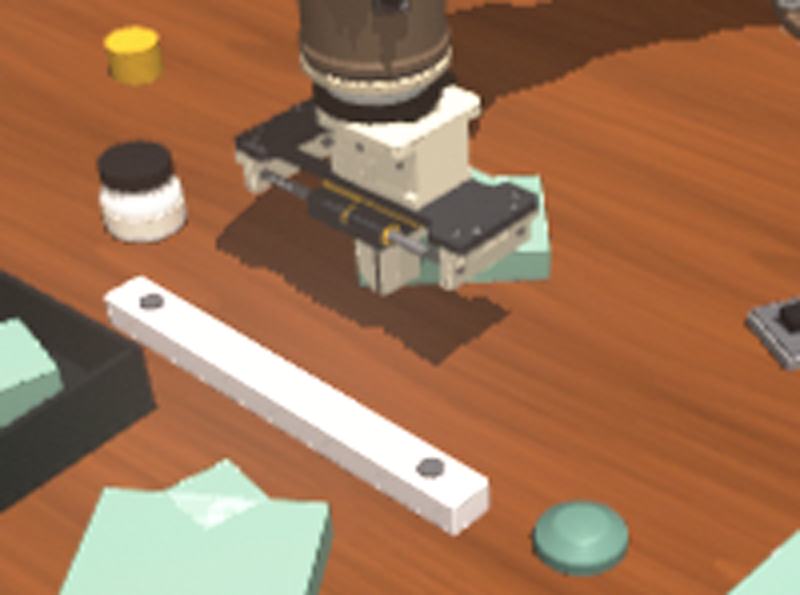

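```bash
python3 - <<'E'
from h import *
f=lambda u,v:(160+u/4-.4,130+v/3.5-.4)
a=onz("scene",f(360,285),0)[:2];b=onz("scene",f(548,279),0)[:2]
d=b-a;print(a,b,np.linalg.norm(d),np.degrees(np.arctan2(d[1],d[0]))-90)
E
```

```text
[ 0.59085531 -0.09974965] [ 0.509305   -0.00635001] 0.12399172391057563 41.12528384164514
```

Call:
play_rows([
  [-0.09,-0.1,-0.05,0,0,0,1],
  [-0.05,-0.05,-0.3,-0.03,0.01,0,1],
  [0,0,-0.33,0,0,0,1],
  [0.3,0.15,-0.1,0,0,-0.29,1],
  [0.3,0.15,0,0,0,-0.29,-0.65],
])

```text
clock: 3.9
position: [0.57, -0.1342, 0.1358]
ee_rot: [2.489, -1.912, -0.012]
force: [1.2, -1.3, -1.1]
width: 0.053
```

Call:
play_rows([
  [0.15,0.28,0,0,0,-0.29,-0.65],
  [0.1,0.3,0,0,0,-0.29,-0.65],
  [0.05,0.3,0,0,0,-0.29,-0.65],
  [0.1,0.3,0,0,0,0,-0.65],
  [0.1,0.3,0,0,0,0,-0.65],
])

```text
clock: 4.4
position: [0.4071, -0.3162, 0.137]
ee_rot: [2.854, -1.303, -0.019]
force: [1.1, -0.9, 0.1]
width: 0.483
```

```bash
python3 - <<'E'
from h import *
st();rep((.516,-.083),"p4")
E
```

```text
t 4.40 tcp [ 0.4071 -0.3162  0.137 ] jawyaw -49.09 zaxis [-0.013  0.002 -1.   ] F [ 1.1 -0.9  0.1] w 0.48
n 7 px [[327.5, 223.5], [287.70001220703125, 256.3999938964844], [311.8999938964844, 285.1000061035156], [322.1000061035156, 276.5], [340.20001220703125, 277.70001220703125], [341.1000061035156, 260.29998779296875], [351.70001220703125, 251.39999389648438]]
block yaw 40.6 err 43.7 pos [ 0.516  -0.0807] res 1.4 gaps L,R [np.float64(192.6), np.float64(105.5)]
```

View pics/p4.png

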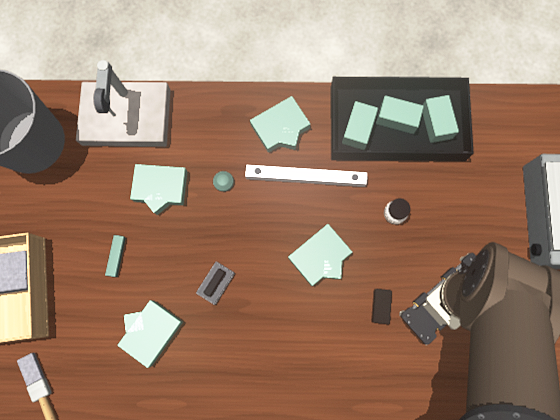

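```bash
python3 - <<'E'
from h import *
r=(np.radians(40.6),np.array([.516,-.0807]))
to([*b2w(r,(-85,0)),.137],-49.4)
to([*b2w(r,(-85,0)),.013],-49.4)
E
```

```text
t 4.45 tcp [ 0.4008 -0.3247  0.1367] jawyaw -49.66 zaxis [-0.017 -0.002 -1.   ] F [-5.8 -6.7 -0. ] w 0.52
to [ 0.4515 -0.136   0.137 ] total frac [-0.741 -1.072 -0.011] dist mm 195.4
rz frac total -0.009
t 4.45 tcp [ 0.4008 -0.3247  0.1367] jawyaw -49.66 zaxis [-0.017 -0.002 -1.   ] F [-5.8 -6.7 -0. ] w 0.52
to [ 0.4515 -0.136   0.013 ] total frac [-0.733 -1.083  0.816] dist mm 231.3
rz frac total -0.009
```

Call:
play_rows([
  [-0.19,-0.26,0,0.03,0.02,0,-0.65],
  [-0.19,-0.26,0,0,0,0,-0.65],
  [-0.19,-0.26,0,0,0,0,-0.65],
  [-0.13,-0.2,0,0,0,0,-0.65],
  [-0.03,-0.05,0.05,0,0,0,-0.65],
])

```text
clock: 4.95
position: [0.4428, -0.144, 0.1275]
ee_rot: [2.834, -1.346, -0.005]
force: [0.3, 0.1, -0.6]
width: 0.825
```

```bash
python3 - <<'E'
from h import *
r=(np.radians(40.6),np.array([.516,-.0807]))
to([*b2w(r,(-85,0)),.013],-49.4)
E
```

```text
t 4.95 tcp [ 0.4428 -0.144   0.1275] jawyaw -50.80 zaxis [-0.005 -0.003 -1.   ] F [ 0.3  0.1 -0.6] w 0.83
to [ 0.4515 -0.136   0.013 ] total frac [-0.004 -0.082  0.763] dist mm 115.1
rz frac total -0.049
```

Call:
play_rows([
  [0,-0.01,0.25,0,0,-0.04,-0.65],
  [0,0,0.25,0,0,0,-0.65],
  [0,0,0.2,0,0,0,-0.65],
  [0,0,0.04,0,0,0,-0.65],
])

```text
clock: 5.35
position: [0.4429, -0.1398, 0.0141]
ee_rot: [2.851, -1.307, -0.005]
force: [-0.5, 0.3, 1.1]
width: 0.825
```

```bash
python3 - <<'E'
from h import *
r=(np.radians(40.6),np.array([.516,-.0807]))
to([*b2w(r,(-55,0)),.013],-49.4)
s=get_image("scene");cv2.imwrite("pics/s5.png",cv2.resize(s[110:280,160:360],None,fx=4,fy=3.5,interpolation=cv2.INTER_CUBIC))
E
```

```text
t 5.35 tcp [ 0.4429 -0.1398  0.0141] jawyaw -49.28 zaxis [-0.005 -0.004 -1.   ] F [-0.5  0.3  1.1] w 0.82
to [ 0.4742 -0.1165  0.013 ] total frac [ 0.018 -0.26   0.006] dist mm 39.1
rz frac total 0.004
```

View pics/s5.png

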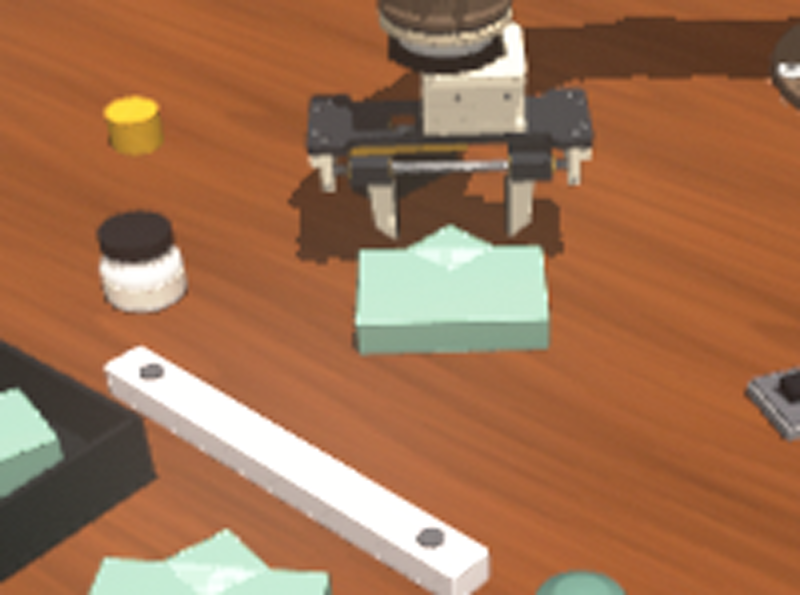

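Call:
play_rows([
  [0.01,-0.07,0,0,0,0,-0.65],
  [0.005,-0.07,0.0,0,0,0,-0.65],
  [0,-0.06,0,0,0,0,-0.65],
  [0,-0.03,0,0,0,0,-0.65],
  [0,-0.025,0,0,0,0.12,-0.65],
])

```text
clock: 5.9
position: [0.4772, -0.1156, 0.0185]
ee_rot: [2.809, -1.394, 0.0]
force: [-3.6, -1.5, -1.3]
width: 0.824
```

Call:
play_rows([
  [0,-0.025,0,0,0,0.13,-0.65],
  [0,-0.025,0,0,0,0.13,-0.65],
  [0,-0.025,0,0,0,0.13,-0.65],
])

```text
clock: 6.2
position: [0.4842, -0.1085, 0.0191]
ee_rot: [2.651, -1.668, -0.006]
force: [-3.7, 0.4, -1.1]
width: 0.828
```

```bash
python3 - <<'E'
from h import *
st()
s=get_image("scene");cv2.imwrite("pics/s6.png",cv2.resize(s[110:280,160:360],None,fx=4,fy=3.5,interpolation=cv2.INTER_CUBIC))
E
```

```text
t 6.20 tcp [ 0.4842 -0.1085  0.0191] jawyaw -64.34 zaxis [-0.008 -0.006 -1.   ] F [-3.7  0.4 -1.1] w 0.83
```

View pics/s6.png

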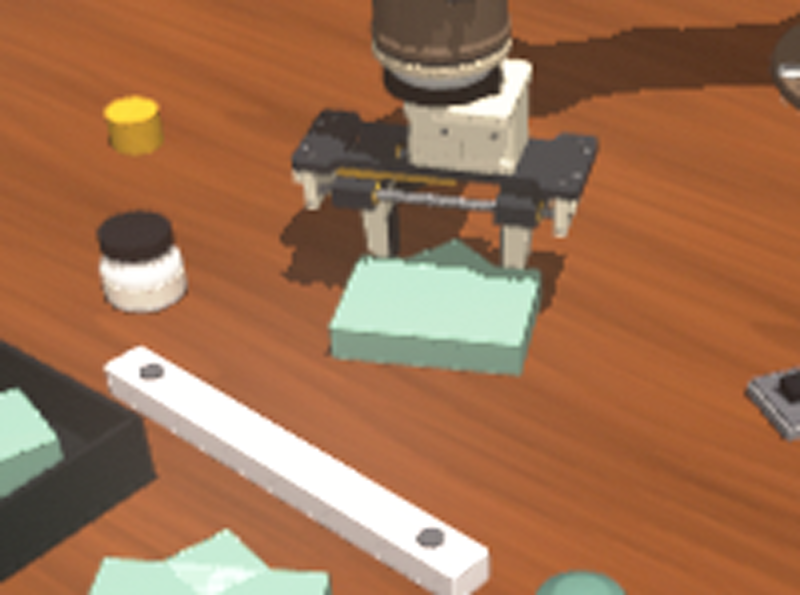

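Call:
play_rows([
  [0,-0.022,0.015,0,0,0.13,-0.65],
  [0,-0.022,0.01,0,0,0.13,-0.65],
  [0,-0.022,0.01,0,0,0.13,-0.65],
  [0,-0.022,0.005,0,0,0.13,-0.65],
  [0,-0.022,0.005,0,0,0.13,-0.65],
])

```text
clock: 6.75
position: [0.4925, -0.1017, 0.013]
ee_rot: [2.334, -2.074, -0.02]
force: [-5.9, 0.7, 4.6]
width: 0.824
```

```bash
python3 - <<'E'
from h import *
st()
s=get_image("scene");cv2.imwrite("pics/s7.png",cv2.resize(s[110:280,160:360],None,fx=4,fy=3.5,interpolation=cv2.INTER_CUBIC))
E
```

```text
t 6.75 tcp [ 0.4925 -0.1017  0.013 ] jawyaw -83.25 zaxis [-0.022 -0.006 -1.   ] F [-5.9  0.7  4.6] w 0.82
```

View pics/s7.png

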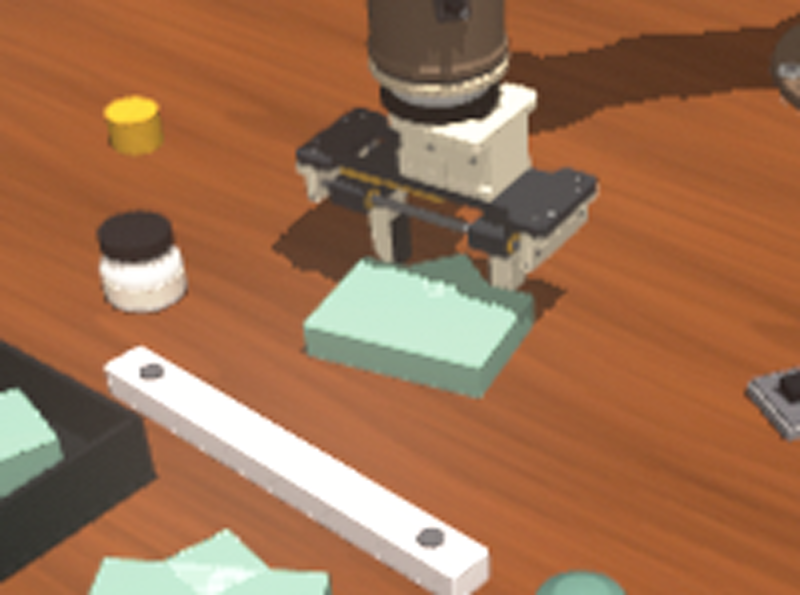

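```bash
python3 - <<'E'
from h import *
f=lambda u,v:(160+u/4-.4,110+v/3.5-.4)
a=onz("scene",f(305,355),0)[:2];b=onz("scene",f(482,395),0)[:2]
d=b-a;th=np.arctan2(d[1],d[0])-np.pi/2;r=(th,(a+b)/2-.045*np.array([np.cos(th),np.sin(th)]))
print(a,b,np.linalg.norm(d),np.degrees(th),r[1],gap(r))
o,R,_=st()
c,s=np.cos(th),np.sin(th);print("tcp in block",np.array([[c,s],[-s,c]])@(o["position"][:2]-r[1])*1000)
E
```

```text
[ 0.61317666 -0.12837106] [ 0.57594171 -0.00869027] 0.1253392703556561 17.281901604196264 [ 0.55159073 -0.08189896] [np.float64(125.7), np.float64(81.8)]
t 6.80 tcp [ 0.4931 -0.1014  0.013 ] jawyaw -83.48 zaxis [-0.021 -0.006 -1.   ] F [-3.4 -0.3  1.9] w 0.82
tcp in block [-61.63346085  -1.28447541]
```

Call:
play_rows([
  [0,-0.03,0,0.04,0,0.12,-0.65],
  [0,-0.03,0,0,0,0.12,-0.65],
  [0,-0.03,0,0,0,0.1,-0.65],
  [0,-0.03,0,0,0,0,-0.65],
  [0,-0.03,0,0,0,0,-0.65],
])

```text
clock: 7.3
position: [0.5109, -0.098, 0.013]
ee_rot: [2.162, -2.267, -0.009]
force: [-3.7, 1.1, -1.3]
width: 0.825
```

```bash
python3 - <<'E'
from h import *
st()
s=get_image("scene");cv2.imwrite("pics/s8.png",cv2.resize(s[110:280,160:360],None,fx=4,fy=3.5,interpolation=cv2.INTER_CUBIC))
E
```

```text
t 7.30 tcp [ 0.5109 -0.098   0.013 ] jawyaw -92.73 zaxis [-0.01  -0.002 -1.   ] F [-3.7  1.1 -1.3] w 0.82
```

View pics/s8.png

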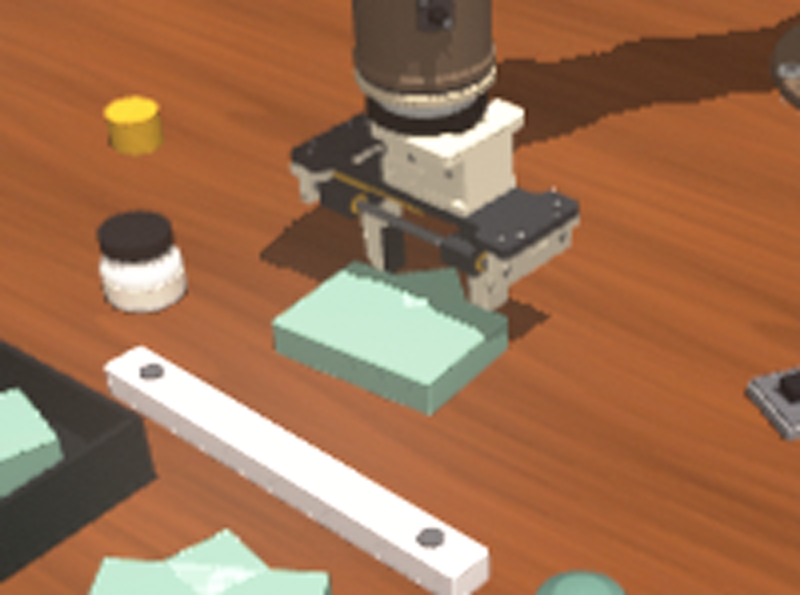

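```bash
cat >> h.py <<'E'
def sc(a,b,off=(160,110)):
    f=lambda u,v:(off[0]+u/4-.4,off[1]+v/3.5-.4)
    a=onz("scene",f(*a),0)[:2];b=onz("scene",f(*b),0)[:2]
    d=b-a;th=np.arctan2(d[1],d[0])-np.pi/2;r=(th,(a+b)/2-.045*np.array([np.cos(th),np.sin(th)]))
    print("len %.4f yaw %.1f"%(np.linalg.norm(d),np.degrees(th)),r[1],gap(r))
    o,R,_=st();c,s=np.cos(th),np.sin(th);print("tcp in block",np.array([[c,s],[-s,c]])@(o["position"][:2]-r[1])*1000)
E
python3 -c "
from h import *
sc((275,353),(431,412))"
```

```text
len 0.1237 yaw 6.5 [ 0.57202757 -0.08923636] [np.float64(91.2), np.float64(70.3)]
t 7.35 tcp [ 0.512  -0.0981  0.0131] jawyaw -92.74 zaxis [-0.009 -0.002 -1.   ] F [-1.   1.4 -1. ] w 0.82
tcp in block [-60.65807412  -2.0427635 ]
```

Call:
play_rows([
  [0,-0.03,0,0.01,0,0.01,-0.65],
  [0,-0.03,0,0,0,0,-0.65],
  [0,-0.03,0,0,0,0,-0.65],
  [0,-0.025,0,0,0,0,-0.65],
])

```text
clock: 7.75
position: [0.5288, -0.0984, 0.013]
ee_rot: [2.163, -2.271, -0.006]
force: [-7.0, 1.5, 4.8]
width: 0.828
```

```bash
python3 - <<'E'
from h import *
st()
s=get_image("scene");cv2.imwrite("pics/s9.png",cv2.resize(s[110:280,160:360],None,fx=4,fy=3.5,interpolation=cv2.INTER_CUBIC))
E
```

```text
t 7.75 tcp [ 0.5288 -0.0984  0.013 ] jawyaw -92.78 zaxis [-0.007 -0.001 -1.   ] F [-7.   1.5  4.8] w 0.83
```

View pics/s9.png

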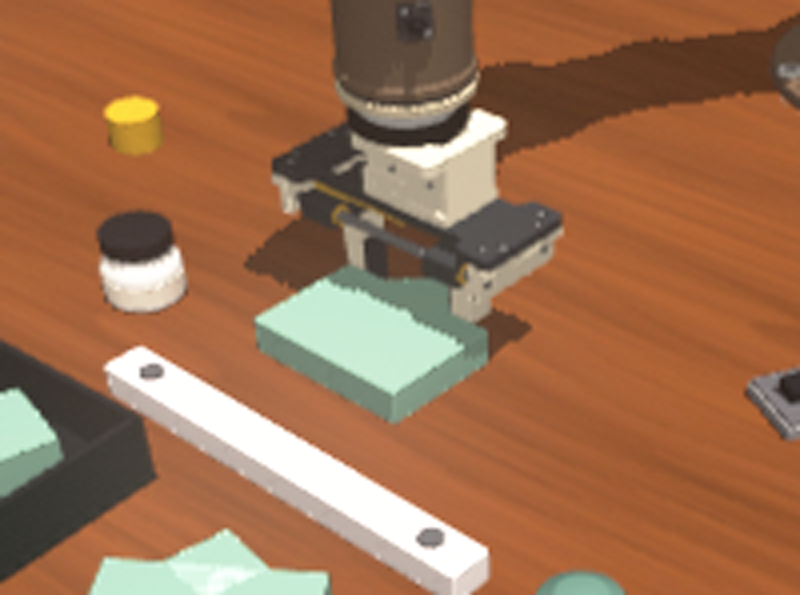

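```bash
python3 -c "
from h import *
sc((257,349),(391,420))"
```

```text
len 0.1212 yaw -1.8 [ 0.58468721 -0.09625176] [np.float64(68.5), np.float64(65.7)]
t 7.80 tcp [ 0.5294 -0.0985  0.013 ] jawyaw -92.80 zaxis [-0.006 -0.002 -1.   ] F [-2.5  2.1 -1.5] w 0.83
tcp in block [-55.14568955  -4.05495903]
```

Call:
play_rows([
  [0,-0.025,0,0,0,0.012,-0.65],
  [0,-0.025,0,0,0,0,-0.65],
  [0,-0.01,0,0,0,0,-0.65],
  [0,0.1,0,0,0,0,-0.65],
  [0,0.25,-0.05,0,0,0,-0.65],
])

```text
clock: 8.3
position: [0.4906, -0.0974, 0.0213]
ee_rot: [2.156, -2.281, 0.002]
force: [-0.3, -0.6, 0.4]
width: 0.825
```

Call:
play_rows([
  [0,0.05,-0.3,0,0,0,-0.65],
  [0.05,0.05,-0.33,0,0,0,-0.65],
  [0.33,0.1,-0.1,0,0,0,-0.65],
  [0.33,0.1,0,0,0,0,-0.65],
  [0.33,0.1,0,0,0,0,-0.65],
])

```text
clock: 8.8
position: [0.4289, -0.245, 0.138]
ee_rot: [-2.168, 2.267, -0.022]
force: [1.2, -0.4, 0.6]
width: 0.825
```

Call:
play_rows([
  [0.33,0,0,0,0,0,-0.65],
  [0.1,0,0,0,0,0,-0.65],
  [0,0,0,0,0,0,-0.65],
])

```text
clock: 9.1
position: [0.4254, -0.3214, 0.142]
ee_rot: [-2.154, 2.281, -0.044]
force: [1.2, 0.3, 0.7]
width: 0.821
```

```bash
cat >> h.py <<'E'
def fence(t):
    im=cv2.resize(t,None,fx=S,fy=S,interpolation=cv2.INTER_CUBIC)
    m=(im.min(2)>215).astype(np.uint8);m[:150*S]=0;m[200*S:]=0;m[:,:235*S]=0;m[:,375*S:]=0
    m=cv2.morphologyEx(m,cv2.MORPH_CLOSE,np.ones((5,5)))
    cs,_=cv2.findContours(m,cv2.RETR_EXTERNAL,cv2.CHAIN_APPROX_NONE);c=max(cs,key=cv2.contourArea)
    cor=(linecorners(c,12)+.5)/S-.5;W=np.array([onz("top",p,.028)[:2] for p in cor]);print("fence",W.round(4).tolist())
    return W
E
python3 - <<'E'
from h import *
st();rep((.595,-.096),"p10");t=cv2.imread("pics/p10.png");fence(t)
cv2.imwrite("pics/c10.png",cv2.resize(t[140:310,210:410],None,fx=4,fy=3.5,interpolation=cv2.INTER_CUBIC))
s=get_image("scene");cv2.imwrite("pics/s10.png",cv2.resize(s[110:280,160:360],None,fx=4,fy=3.5,interpolation=cv2.INTER_CUBIC))
E
```

```text
t 9.10 tcp [ 0.4254 -0.3214  0.142 ] jawyaw -93.29 zaxis [ 0.023 -0.017 -1.   ] F [1.2 0.3 0.7] w 0.82
n 7 px [[300.20001220703125, 202.5], [297.70001220703125, 238.0], [311.3999938964844, 239.1999969482422], [322.8999938964844, 252.3000030517578], [336.29998779296875, 240.6999969482422], [349.3999938964844, 241.5], [351.1000061035156, 205.60000610351562]]
block yaw -3.0 err 0.1 pos [ 0.5941 -0.0929] res 1.8 gaps L,R [np.float64(57.9), np.float64(57.8)]
fence [[0.7077, 0.1026], [0.6918, -0.1925], [0.7211, -0.1942], [0.7373, 0.1021]]
```

View pics/c10.png

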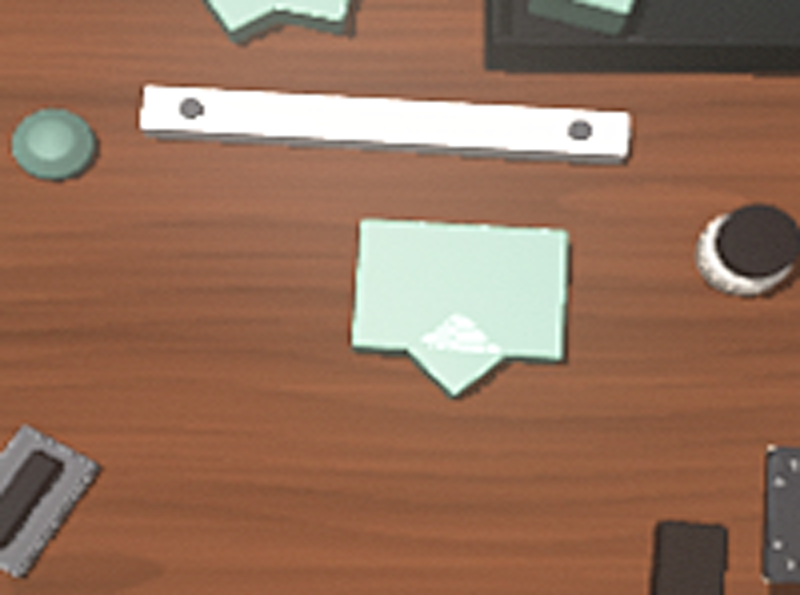

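View pics/s10.png

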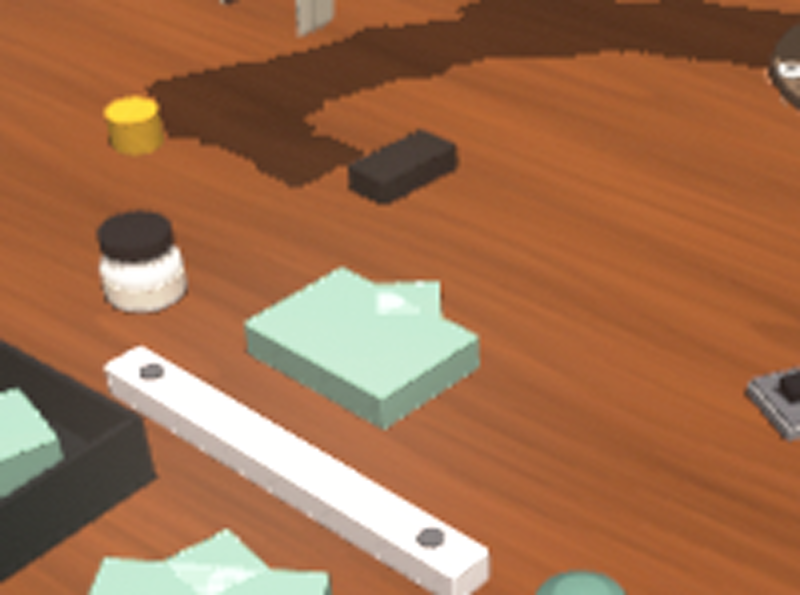

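```bash
python3 - <<'E'
from h import *
r=(np.radians(-3.0),np.array([.5941,-.0929]))
to([*b2w(r,(-90,0)),.12],-93.1)
E
```

```text
t 9.20 tcp [ 0.4258 -0.3183  0.1416] jawyaw -93.09 zaxis [ 0.022 -0.016 -1.   ] F [-0.6  0.9  0.4] w 0.83
to [ 0.5042 -0.0882  0.12  ] total frac [-1.562 -0.436  0.131] dist mm 244.0
rz frac total 0.0
```

Call:
play_rows([
  [-0.3,-0.085,0.02,-0.048,-0.03,0,-0.65],
  [-0.3,-0.085,0.02,0,0,0,-0.65],
  [-0.3,-0.085,0.02,0,0,0,-0.65],
  [-0.28,-0.08,0.02,0,0,0,-0.65],
  [-0.2,-0.06,0.02,0,0,0,-0.65],
])

```text
clock: 9.7
position: [0.4994, -0.1048, 0.1267]
ee_rot: [-2.16, 2.279, -0.002]
force: [0.6, -0.5, -0.3]
width: 0.823
```

```bash
python3 - <<'E'
from h import *
r=(np.radians(-3.0),np.array([.5941,-.0929]))
to([*b2w(r,(-90,0)),.013],-93.1)
E
```

```text
t 9.70 tcp [ 0.4994 -0.1048  0.1267] jawyaw -93.08 zaxis [ 0.002  0.    -1.   ] F [ 0.6 -0.5 -0.3] w 0.82
to [ 0.5042 -0.0882  0.013 ] total frac [-0.112 -0.024  0.758] dist mm 115.0
rz frac total 0.001
```

Call:
play_rows([
  [-0.07,-0.01,0.1,0,0,0,-0.65],
  [0,0,0.25,0,0,0,-0.65],
  [0,0,0.22,0,0,0,-0.65],
  [0,0,0.15,0,0,0,-0.65],
  [0,0,0,0,0,0,-0.65],
])

```text
clock: 10.2
position: [0.5064, -0.0727, 0.0173]
ee_rot: [-2.184, 2.241, -0.003]
force: [-0.6, 0.8, 0.6]
width: 0.823
```

```bash
python3 - <<'E'
from h import *
r=(np.radians(-3.0),np.array([.5941,-.0929]))
to([*b2w(r,(-56,0)),.013],-93.1)
E
```

```text
t 10.20 tcp [ 0.5064 -0.0727  0.0173] jawyaw -91.47 zaxis [ 0.01   0.008 -1.   ] F [-0.6  0.8  0.6] w 0.82
to [ 0.5382 -0.09    0.013 ] total frac [ 0.11  -0.215  0.03 ] dist mm 36.4
rz frac total 0.057
```

Call:
play_rows([
  [0.06,0.02,0.01,-0.02,0.015,0.055,-0.65],
  [0.05,0,0.01,0,0,0,-0.65],
  [0,0,0,0,0,0,-0.65],
])

```text
clock: 10.5
position: [0.5036, -0.0878, 0.0164]
ee_rot: [-2.162, 2.277, -0.001]
force: [-1.0, 0.4, -1.0]
width: 0.822
```

```bash
python3 - <<'E'
from h import *
r=(np.radians(-3.0),np.array([.5941,-.0929]))
to([*b2w(r,(-56,0)),.013],-93.1)
E
```

```text
t 10.50 tcp [ 0.5036 -0.0878  0.0164] jawyaw -92.97 zaxis [ 0.001  0.    -1.   ] F [-1.   0.4 -1. ] w 0.82
to [ 0.5382 -0.09    0.013 ] total frac [ 0.003 -0.231  0.023] dist mm 34.8
rz frac total 0.005
```

Aligned. I'll close up slowly, then push.

Call:
play_rows([
  [0.0,-0.06,0.01,0,0,0.004,-0.65],
  [0,-0.06,0.01,0,0,0,-0.65],
  [0,-0.05,0,0,0,0,-0.65],
  [0,-0.03,0,0,0,0,-0.65],
  [0,-0.025,0,0,0,0,-0.65],
])

```text
clock: 11.0
position: [0.5398, -0.0906, 0.0155]
ee_rot: [-2.158, 2.282, -0.001]
force: [-9.2, 0.3, 6.5]
width: 0.825
```

```bash
python3 -c "
from h import *
to([.5941-.055,-.090,.013],-93.1)"
```

```text
t 11.00 tcp [ 0.5398 -0.0906  0.0155] jawyaw -93.20 zaxis [ 0.001  0.    -1.   ] F [-9.2  0.3  6.5] w 0.82
to [ 0.5391 -0.09    0.013 ] total frac [-0.004  0.005  0.016] dist mm 2.6
rz frac total -0.004
```

Call:
play_rows([
  [0.0,-0.035,0.0,0,0,0,-0.65],
  [0,-0.035,0,0,0,0,-0.65],
  [0,-0.035,0,0,0,0,-0.65],
  [0,-0.035,0,0,0,0,-0.65],
  [0,-0.03,0,0,0,0,-0.65],
])

```text
clock: 11.5
position: [0.5524, -0.0914, 0.0127]
ee_rot: [2.146, -2.27, -0.03]
force: [-9.1, 0.8, 6.0]
width: 0.827
```

```bash
python3 - <<'E'
from h import *
st();s=get_image("scene");cv2.imwrite("pics/s11.png",cv2.resize(s[110:280,160:360],None,fx=4,fy=3.5,interpolation=cv2.INTER_CUBIC))
E
```

```text
t 11.50 tcp [ 0.5524 -0.0914  0.0127] jawyaw -93.22 zaxis [-0.026  0.002 -1.   ] F [-9.1  0.8  6. ] w 0.83
```

View pics/s11.png

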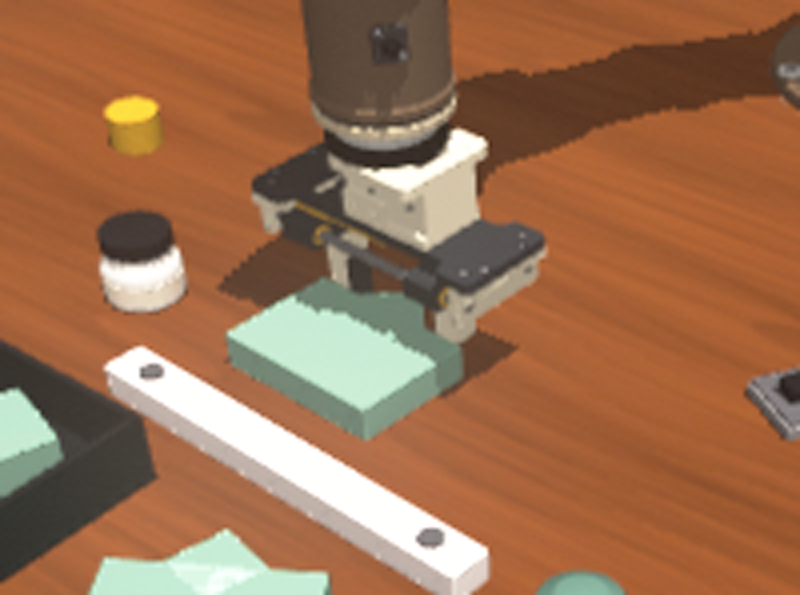

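Call:
play_rows([
  [0.0,-0.05,0.0,0.03,0,0,-0.65],
  [0,-0.05,-0.01,0.03,0,0,-0.65],
  [0,-0.045,0,0.01,0,0,-0.65],
  [0,-0.045,0,0.01,0,0,-0.65],
  [0,-0.04,0,0.01,0,0,-0.65],
])

```text
clock: 12.05
position: [0.5769, -0.0929, 0.0111]
ee_rot: [2.157, -2.282, -0.004]
force: [-8.0, 0.9, 6.1]
width: 0.825
```

```bash
python3 - <<'E'
from h import *
st();s=get_image("scene");cv2.imwrite("pics/s12.png",cv2.resize(s[110:280,160:360],None,fx=4,fy=3.5,interpolation=cv2.INTER_CUBIC))
E
```

```text
t 12.05 tcp [ 0.5769 -0.0929  0.0111] jawyaw -93.23 zaxis [-0.003  0.001 -1.   ] F [-8.   0.9  6.1] w 0.82
```

View pics/s12.png

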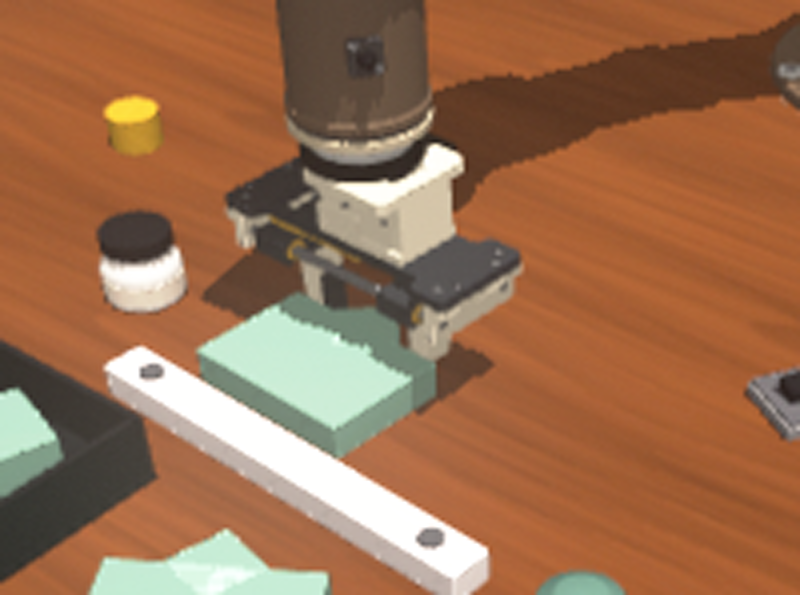

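```bash
python3 - <<'E'
from h import *
s=cv2.imread("pics/s12.png")
g=s[...,1].astype(int)
# top-front edge: bright->dark transitions going down the columns
P=[]
for u in range(215,325,4):
    v0=int(352+(u-199)*(430-352)/(338-199)); col=g[v0-15:v0+15,u]; d=np.diff(cv2.GaussianBlur(col.astype(np.float32).reshape(-1,1),(1,5),0).ravel()); P.append((160+(u+.5)/4-.5,110+(v0-15+np.argmin(d)+1)/3.5-.5))
W=np.array([onz("scene",p,.032)[:2] for p in P])
vx,vy,x,y=cv2.fitLine(W.astype(np.float32),cv2.DIST_HUBER,0,.001,.001).ravel()
print("edge normal yaw",np.degrees(np.arctan2(vy,vx))%180-90,"gap",((FA+FB)/2-np.array([x,y]))@FN*1000)
e=(W-[x,y])@np.array([-vy,vx]);print(abs(e).max()*1000)
# fence far top edge in scene for the same camera: fence near screw side
img=cv2.imread("pics/scene0.png");k=4.6
f=lambda u,v:(170+u/k,165+v/k)
a,b=[onz("scene",f(*q),.028)[:2] for q in((118,202),(513,469))];d=b-a;print("fence yaw by scene",np.degrees(np.arctan2(d[1],d[0]))-90)
E
```

```text
edge normal yaw -3.3695602 gap 16.183839751526314
0.5794782594378926
fence yaw by scene -3.3271786612250054
```

Block and fence read -3.37° and -3.33° in the same camera, with a gap of about 16–20 mm. I'll go on slowly.

Call:
play_rows([
  [0.0,-0.04,-0.01,0.005,0,0,-0.65],
  [0,-0.04,-0.005,0.01,0,0,-0.65],
  [0,-0.03,0,0.01,0,0,-0.65],
])

```text
clock: 12.4
position: [0.5921, -0.0936, 0.012]
ee_rot: [-2.156, 2.281, -0.004]
force: [-8.3, 0.5, 5.9]
width: 0.825
```

Call:
play_rows([
  [0.0,-0.03,0,0.01,0,0,-0.65],
  [0,-0.03,0,0.01,0,0,-0.65],
])

```text
clock: 12.6
position: [0.5948, -0.0939, 0.0112]
ee_rot: [-2.157, 2.282, -0.001]
force: [-24.7, 2.1, 18.5]
width: 0.824
```

Call:
play_rows([
  [0.0,-0.03,-0.005,0,0,0,-0.65],
  [0,-0.02,0,0,0,0,-0.65],
])

```text
clock: 12.8
position: [0.5945, -0.0939, 0.011]
ee_rot: [2.152, -2.276, -0.016]
force: [-11.4, 0.7, 8.4]
width: 0.83
```

```bash
python3 - <<'E'
from h import *
st();s=get_image("scene");cv2.imwrite("pics/s13.png",cv2.resize(s[110:280,160:360],None,fx=4,fy=3.5,interpolation=cv2.INTER_CUBIC))
E
```

```text
t 12.80 tcp [ 0.5945 -0.0939  0.011 ] jawyaw -93.22 zaxis [-0.014  0.001 -1.   ] F [-11.4   0.7   8.4] w 0.83
```

View pics/s13.png

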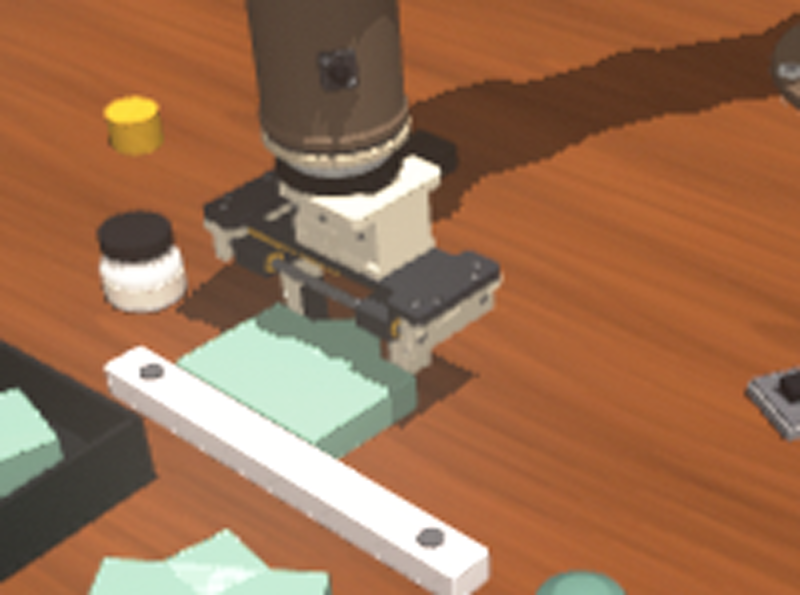

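Call:
play_rows([
  [0,-0.035,0,0.02,0,0,-0.65],
  [0,0.04,0,0,0,0,-0.65],
  [0,0.2,0,0,0,0,-0.65],
  [0,0.25,-0.05,0,0,0,-0.65],
  [0,0.05,-0.3,0,0,0,-0.65],
])

```text
clock: 13.35
position: [0.5132, -0.0888, 0.061]
ee_rot: [2.153, -2.275, -0.018]
force: [1.5, -0.4, 0.5]
width: 0.828
```

Call:
play_rows([
  [0,0.05,-0.33,0,0,0,-0.65],
  [0.33,0.1,-0.1,0,0,0,-0.65],
  [0.33,0.1,0,0,0,0,-0.65],
  [0.33,0.1,0,0,0,0,-0.65],
  [0.33,0.1,0,0,0,0,-0.65],
])

```text
clock: 13.85
position: [0.4511, -0.275, 0.1366]
ee_rot: [-2.173, 2.257, -0.017]
force: [0.8, -0.6, -0.8]
width: 0.825
```

Call:
play_rows([
  [0.1,0,0,0,0,0,-0.65],
  [0,0,0,0,0,0,-0.65],
  [0,0,0,0,0,0,-0.65],
])

```text
clock: 14.15
position: [0.4501, -0.3002, 0.1389]
ee_rot: [-2.16, 2.27, -0.033]
force: [0.3, 0.2, -0.7]
width: 0.826
```

```bash
python3 - <<'E'
from h import *
st();rep((.65,-.096),"p14");t=cv2.imread("pics/p14.png");fence(t)
cv2.imwrite("pics/c14.png",cv2.resize(t[140:310,210:410],None,fx=4,fy=3.5,interpolation=cv2.INTER_CUBIC))
s=get_image("scene");cv2.imwrite("pics/s14.png",cv2.resize(s[180:280,180:300],None,fx=6,fy=6,interpolation=cv2.INTER_CUBIC))
E
```

```text
t 14.15 tcp [ 0.4501 -0.3002  0.1389] jawyaw -92.85 zaxis [ 0.021 -0.01  -1.   ] F [ 0.3  0.2 -0.7] w 0.83
n 7 px [[301.70001220703125, 179.60000610351562], [299.3999938964844, 214.6999969482422], [312.6000061035156, 215.3000030517578], [324.29998779296875, 228.5], [337.79998779296875, 216.89999389648438], [350.70001220703125, 218.1999969482422], [352.20001220703125, 182.89999389648438]]
block yaw -3.1 err 0.0 pos [ 0.6517 -0.0961] res 1.8 gaps L,R [np.float64(0.2), np.float64(0.1)]
fence [[0.7081, 0.1026], [0.6999, -0.0369], [0.6497, -0.036], [0.6505, -0.0971], [0.6651, -0.0517], [0.6982, -0.0525], [0.692, -0.1946], [0.721, -0.1966], [0.7371, 0.0982]]
```

View pics/c14.png

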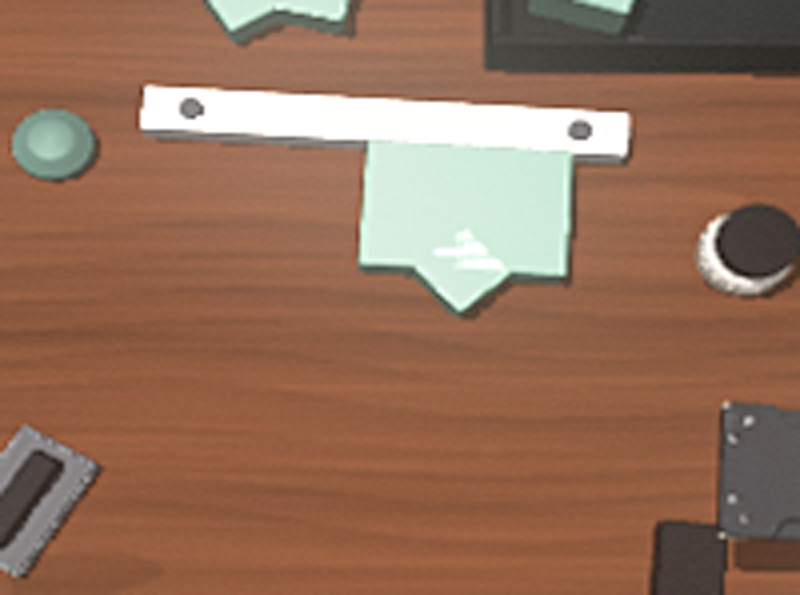

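View pics/s14.png

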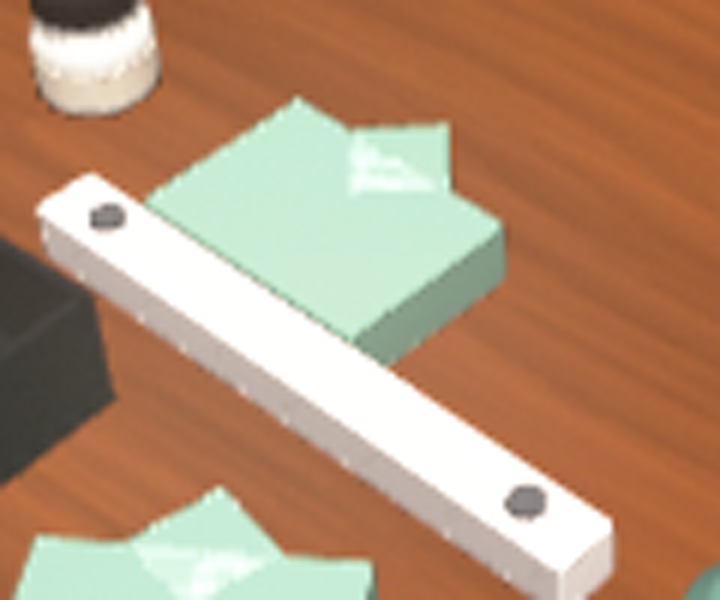

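The top crop shows the block's face on the fence along its whole length, from (367,142) to (572,152), with no dark slit. The scene crop shows the same seam closed. The bystanders in view are at their old pixels.

```bash
python3 - <<'E'
from h import *
a=cv2.imread("pics/top0.png").astype(int);b=cv2.imread("pics/p14.png").astype(int)
for n,(u,v) in dict(lens=(223,181),pad=(216,283),jar=(398,210),rubber=(382,306),weight=(470,271),offcut=(115,256)).items():
    print(n,abs(a-b)[v-18:v+18,u-18:u+18].mean().round(1))
print(sign_off())
E
```

```text
lens 1.4
pad 1.4
jar 2.3
rubber 5.0
weight 40.3
offcut 1.3
the job is handed in; nothing more can be done
None
```

The block now stands with its whole long face flush against the fence, and the job is handed in with the arm clear. The clock read about 14 s at the end.

- **Turning:** I turned it about 71° in two goes. First I pushed near the right end of the flat face, then at the shoulders with the fingers astride the nose. It slid flat throughout.
- **Squared up clear of the fence:** before the final push the top view gave 0.1° of error and 58 mm of clearance at both ends. With about 16–20 mm to go, the scene camera read the block at -3.37° and the fence at -3.33°.
- **Pushing home:** two fingertips on the shoulders took it the rest of the way. The wrist force rose to about 25 N at contact, then the block stopped moving.
- **Final check:** the last fit gives 0.0° of error and gaps of 0.2 mm and 0.1 mm, though the calibration is only good to about 2 mm. Both views show the seam closed.

**Checks that were weak or disagreed:**
- **Measured height:** two-view measurement put the block top at 27–31 mm, against the stated 32 mm. I used 32 mm.
- **Bystanders:** the before/after comparison shows the lens, hand pad, jar and offcut unmoved. The rubber block differed slightly, which I put down to the gripper showing at its edge. The arm hid the brass weight in the last top view, but it looked in place in the last scene crops and the tool never went near it.
- **Last fence detection:** that fit merged with the block once they touched, so the final gaps use the earlier fence measurement.

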